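# Snap the pipe clip shut with the pliers

## Robot

A 6-joint arm with a two-finger parallel gripper is mounted at the origin on the work surface. World frame = base frame: x ahead of the robot, y to its left, z up, the work surface at z = 0. Lengths are in mm, angles in rad, forces in N, time in s.
With the tool pointing down it reaches from about 375 to 900 mm from the base axis. Payload 3.1 kg.
Tool frame: the origin (TCP) lies midway between the tips of the shut fingers; the grasp point (between the pads) lies behind it (ctrl.grip_point_offset is the z of the grasp point in the tool frame, in mm); z points along the fingers, y is the line along which they close (so a half turn about z gives the same grasp; the last joint's range is limited). The gripper opens to 87 mm and grips with 3 to 60 N. Pads are 19 mm wide; open, the fingers measure 117 mm over their backs; the gripper's body (75 mm by 190 mm) begins 51 mm behind the grasp point.
Start: joints at [-1.365, 0.527, 1.433, -0, 1.181, -0.178], TCP at [234.629, -579.263, 222.548] pointing down, gripper open.
Joint ranges: [-3.08, 3.08], [-0.75, 2.2], [0.22, 2.44], [-1.43, 4.57], [0, 2.65], [-2.85, 2.85]. Speed limits (rad/s): [2.79, 2.79, 3.14, 3.14, 3.14, 3.14].

## Interface

Orientations are given as a rotation vector (axis times angle).
In Python, from workcell import ctrl gives the robot as it stands.
- The arm moves only by the tool send_rows, never from a script. Its argument "series" is a list of rows, each a list of 5 numbers: the shift along the world's x, y, z in m, then the turn about the world's z in degrees, then the finger opening in m, from 0 to 0.087. A call has exactly 5 rows; each row shifts and turns the commanded pose from where the row before left it; what a row does not reach is not made up. A row lasts 1/8 s, in which the tool goes at most 62.5 mm and 10.7 degrees, less where a joint would pass 70% of its speed; a pose out of reach is approached as far as the arm can. A call with a gripper value outside its range is refused whole. The fingers move at their own pace and stop on an object; the grip force is fixed at half the most. Time passes only in rows, so rows that do not move let the fingers close, or fill a call up. It gives the time, the measured TCP pose, the force, the opening and the grip force at its end, in the units of the state.
- ctrl.observe(): the state, without advancing time (a new reading comes with each control period).
- ctrl.snapshot(name): name is "scene" or "top" or "wrist"; returns a dict with "image" (480x640x3 uint8, red, green, blue), "K" (3x3 intrinsics, pixels), "xyz" and "attitude" of the camera in the world. Camera axes: x right, y down, z forward; pixel columns grow to the right and rows downward; lengths in mm; the calibration is good to about 2 mm. A picture is of the moment at which its call begins. There is no depth.
- ctrl.close_job(): hands the job in; it is judged then, once.
The state is a dict: "time": time; "joint_positions": joint angles; "qvel": joint speeds; "tau": joint torques, N m; "eef_pos": TCP position; "ee_rot": TCP orientation; "ft_force": force on the tool from outside, world axes, zero at the start; "wrist_torque": the same for the moment, N m; "gripper_width": opening from 0.0 (shut) to 1.0 (fully open); "grasp_force": force on a finger pad.
Only numpy, scipy, OpenCV 4.12 (cv2) and the standard library are available. Lean on these libraries where they do the work, as an engineer would, in place of code of your own. Each camera call takes 0.05 s, during which the arm holds its last target. There are 200 camera calls.

## Task

Take the pliers from their wooden rest, set their jaws over the two ears of the open pipe clip on the sloping board and squeeze the pliers until the clip snaps shut and stays shut by itself. Then lay the pliers back on the rest as they lay before. Do not close the clip with the fingers, and do not knock over the bottle or the upright pipe offcut.

Things in the scene. Friction and masses are not known exactly. Their poses are not given: they have to be found in the camera images.
- pliers_grip (a point): Where to hold the loose pliers: midway between the two handles, at half their thickness. x: along the pliers to the jaws; y: across, the way the handles close; z: normal to the pliers, up as they lie. The pivot is 50 mm ahead, the jaw tips 95 mm ahead. Flat black handles, 9 mm wide, 18 mm thick, from 16 mm ahead to 42 mm behind, here 68 mm over their outsides when open.
- pliers: The same pliers: 142 mm long, 0.22 kg, dark steel, black plastic handles. Balances about 12 mm ahead of the hold point. Origin under the pivot, 9 mm below mid thickness; axes as above. Jaw tips are round bars 9 mm thick, 16 mm tall along z, leaving a gap of 48 mm when open. Both halves turn alike, so squeezing both handles keeps them symmetric about x; the tips then also creep up to 9 mm ahead.
- pliers_hinge (a joint): How far the pliers are closed, rad: 0 open (a spring holds them so), 0.62 the stop (jaw tips 20 mm apart). Held at 63 mm over the handles their faces are parallel and the spring pushes back with about 13 N; this is a good width to carry them. With the shut clip in the jaws it reads about 0.56, handles about 40 mm over their outsides, force up to about 26 N.
- clip_mouth (a point): Point midway between the two ears of the open clip, at half their height: the jaw tips belong here, one outside each ear. x: to the pipe's axis, 54 mm away, rising at 30 degrees; y: across the ears, the way they close; z: along the pipe, 30 degrees from vertical. At work the pliers lie in this x-y plane with their x along this x. The ears reach 30 mm ahead and 16 mm behind.
- clip_body: Steel pipe clip round the board's pipe: two half rings hinged on the +x side, each with a flat ear 46 x 20 x 5 mm on the -x side; over their outsides the ears measure 32 mm open, 22 mm shut. Origin on the pipe's axis at half the ears' height, 48 mm off the board's face; axes as for the point between the ears. The whole clip can swing 0.2 rad on the pipe, so it centres itself in the jaws.
- clip (a joint): How far the clip is closed, rad: 0 open (sprung open), 0.118 shut. A sprung catch resists with up to about 10 N at the ears; past about 0.08 it snaps to 0.118 and stays.
- rest_grip (a point): Where the pliers' holding point lies, with the same axes, when they lie properly on the rest: 49 mm above the table, 9 mm above the tops of the rest's two wooden blocks. Fingers have room between the blocks, from 28 mm behind to 28 mm ahead of this point, down to the base plate.
- rest: Fixed tool rest: steel base plate 125 x 90 x 6 mm with two wooden blocks, tops 40 mm above the table. Origin on the table under the front block's middle but 4 mm ahead, where the pivot goes; x to where the jaws point. Front block 36 x 36 mm; rear block 16 mm along x, 84 mm wide, centred 86 mm behind the origin, under the handles' ends.
- board: Fixed plywood board 170 x 200 mm on a steel stand, its face rising at 30 degrees along its x, with a white pipe stub, 40 mm diameter, 98 mm long, square on it. Origin on the table below the pipe's foot, which is 105 mm up. The low edge is 78 mm to the origin's -x side, about 60 mm high; the high edge is about 145 mm high.
- bottle: Upright white bottle, 60 mm diameter, 150 mm tall; origin at its foot. To be left standing.
- offcut: Upright white pipe offcut, 50 mm diameter, 120 mm tall; origin at its foot. To be left standing.
Things that resemble listed ones, but are neither listed nor needed, are in the scene too. Leave any purple or red look-alike of the pliers alone.

How it is judged (in metres and radians):
On the way, in this order (a step that is already met when the one before it is completed fails the run):
1. the pliers are lifted off the rest, the clip still open (z of pliers_grip in the frame of rest_grip above 0.03 m and value of joint clip below 0.05 rad), for 0.1 s.
2. the pliers squeeze the clip shut (value of joint clip above 0.1 rad and contact force between pliers and clip_body above 1 N), for 0.1 s.
At the end, for the whole second after the job is handed in: The clip is snapped shut (joint over 0.1 of 0.118 rad) with nothing holding it, and the pliers lie flat and still on both blocks of the rest, within 25 mm of and 20 degrees from their proper place (value of joint clip above 0.1 rad and distance between pliers_grip and rest_grip below 0.025 m and z of pliers_grip in the frame of rest_grip between -0.006 and 0.006 m and angle between pliers's own z axis and vertical below 0.12 rad and angle between the x axis of pliers_grip and the x axis of rest_grip, either way round below 0.35 rad and linear speed of pliers below 0.02 m/s); the robot touches nothing.
It fails at once if the fingers press on the clip (contact force between the fingers and clip_body above 2 N).
It fails at once if the bottle is knocked over (angle between bottle's own z axis and vertical above 0.5 rad).
It fails at once if the offcut is knocked over (angle between offcut's own z axis and vertical above 0.5 rad).
It also fails if it takes over 72 s, if anything falls off the work surface, if the arm or the gripper's body presses on something with over 40 N, if the wrist force passes 120 N, or if a joint passes its speed limit or range.

## Working session

There is one attempt and no reset: what is moved stays moved. The work goes in short steps, Python scripts to look and compute and a tool call to move; the robot and the scene stay as the last step left them, time stands still between calls to the robot, and variables do not carry over. Pictures are saved under pics/ and viewed, at most 11 in all, crops included, and the job is handed in when it is done.

Besides the shell and the picture viewer there is one more tool, called after "Request:" in YAML: its name, and indented under it one key for each argument. send_rows: Moves the arm, as the interface text tells. Its arguments: {"type":"object","properties":{"series":{"type":"array","items":{"type":"array","items":{"type":"number"}}}},"required":["series"]}

```bash
mkdir -p pics; python3 - <<'E'
from workcell import ctrl
import cv2,numpy as np,pickle
for n in("scene","top"):
    s=ctrl.snapshot(n);pickle.dump(s,open(f"{n}.pkl","wb"))
    cv2.imwrite(f"pics/{n}0.png",s["image"][:,:,::-1]);print(n,s["K"],s["xyz"],s["attitude"])
print(ctrl.observe(),ctrl.grip_point_offset)
E
```

```text
scene [[505.3855929    0.         327.51349086]
 [  0.         505.3855929  242.2579514 ]
 [  0.           0.           1.        ]] [1340.17224867 -291.2335774   938.28367417] [-2.04462454 -1.30501633  0.53523298]
top [[484.8070191    0.         318.08163366]
 [  0.         484.8070191  238.56368092]
 [  0.           0.           1.        ]] [ 455.79400914   59.25914206 1379.37817292] [-2.15387174  2.19643542 -0.09377298]
{'time': 0.1, 'joint_positions': array([-1.36450527e+00,  5.28395597e-01,  1.43375787e+00,  9.25562131e-06,
        1.18141949e+00, -1.78495823e-01]), 'qvel': array([-0.00071047, -0.00242711, -0.00157616,  0.00134801, -0.00094936,
        0.00029056]), 'tau': array([-3.13159717e-04, -4.40984416e+01, -1.77151269e+01,  6.33742078e-02,
        5.34102169e-02, -4.53108680e-05]), 'eef_pos': array([ 234.4964445 , -578.63251174,  221.66092552]), 'ee_rot': array([-3.08168575e+00, -6.00315845e-01,  2.97668231e-05]), 'ft_force': array([-0.18712997, -0.65485203,  0.07466625]), 'wrist_torque': array([0.02919405, 0.05538126, 0.00988056]), 'grasp_force': 0.0, 'gripper_width': 0.9966722555211323} -18.700000000000003
```

View pics/scene0.png

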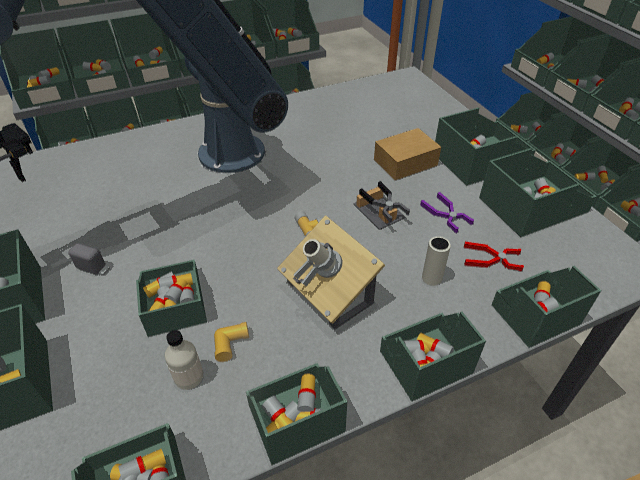

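View pics/top0.png

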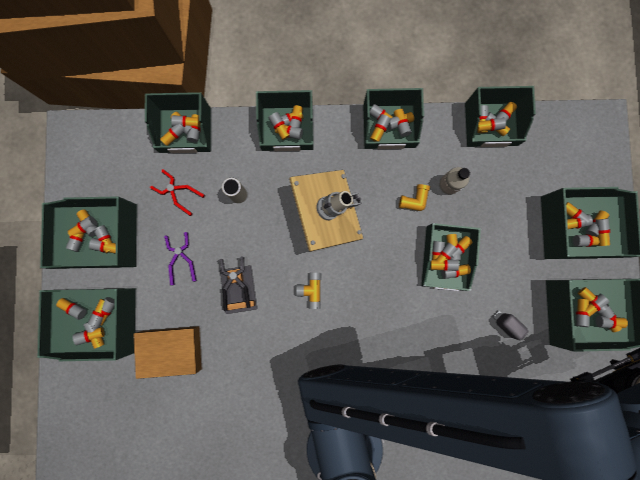

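```bash
python3 - <<'E'
import cv2,pickle,numpy as np
t=pickle.load(open("top.pkl","rb"))["image"][:,:,::-1];s=pickle.load(open("scene.pkl","rb"))["image"][:,:,::-1]
a=cv2.resize(t[245:325,200:275],None,fx=5,fy=5,interpolation=cv2.INTER_CUBIC)
b=cv2.resize(t[165:245,290:370],None,fx=5,fy=5,interpolation=cv2.INTER_CUBIC)
c=cv2.resize(s[165:245,345:425],None,fx=2.4,fy=2.4,interpolation=cv2.INTER_CUBIC)
d=cv2.resize(s[225:305,275:355],None,fx=2.4,fy=2.4,interpolation=cv2.INTER_CUBIC)
cv2.imwrite("pics/crop.png",np.hstack([a,b]))
cv2.imwrite("pics/crop2.png",cv2.resize(np.hstack([s[165:245,345:425],s[215:295,270:350]]),None,fx=5,fy=5,interpolation=cv2.INTER_CUBIC))
E
```

```text
(no output)
```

View pics/crop.png

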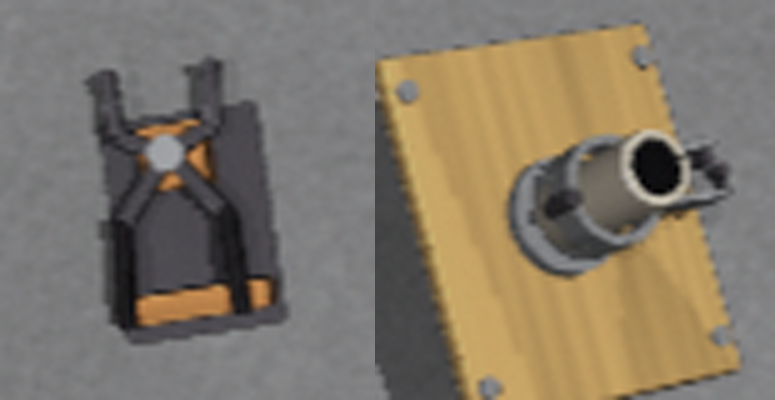

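View pics/crop2.png

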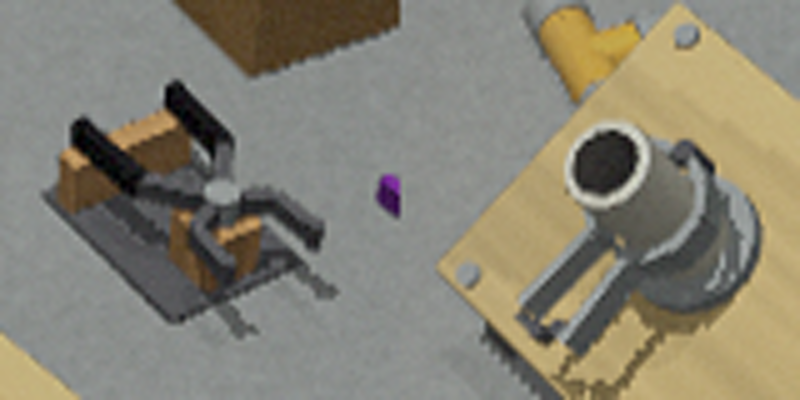

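```bash
cat > h.py <<'E'
import numpy as np,cv2,pickle
from scipy.spatial.transform import Rotation as R
def ray(s,p):
    d=R.from_rotvec(s["attitude"]).as_matrix()@np.linalg.inv(s["K"])@np.array([p[0],p[1],1.]);return np.array(s["xyz"]),d/np.linalg.norm(d)
def plane(s,p,z):
    o,d=ray(s,p);return o+d*(z-o[2])/d[2]
def tri(s1,p1,s2,p2):
    o1,d1=ray(s1,p1);o2,d2=ray(s2,p2)
    a=np.linalg.lstsq(np.c_[d1,-d2],o2-o1,rcond=None)[0];x,y=o1+a[0]*d1,o2+a[1]*d2
    return (x+y)/2,np.linalg.norm(x-y)
def proj(s,P):
    q=s["K"]@(R.from_rotvec(s["attitude"]).as_matrix().T@(np.array(P)-s["xyz"]));return q[:2]/q[2]
def load(n): return pickle.load(open(n+".pkl","rb"))
def ang(v): return np.degrees(np.arctan2(v[1],v[0]))
E
python3 - <<'E'
from h import *
np.set_printoptions(precision=1,suppress=True)
t,s=load("top"),load("scene")
A=lambda u,v:(200+u/5,245+v/5);B=lambda u,v:(290+(u-375)/5,165+v/5)
C=lambda u,v:(345+u/5,165+v/5);D=lambda u,v:(270+(u-400)/5,215+v/5)
tl,tr=plane(t,A(103,80),57),plane(t,A(209,66),57);piv=plane(t,A(165,153),60)
hf=[plane(t,A(*p),58) for p in((124,222),(232,215))];hr=[plane(t,A(*p),58) for p in((126,325),(242,310))]
print("tips",tl,tr,"piv",piv,tri(t,A(165,153),s,C(220,192)))
print("hf",hf,"hr",hr)
mt=(tl+tr)/2;mf=sum(hf)/2;mr=sum(hr)/2
print("mid",mt,mf,mr,"yaw tips-piv",ang(mt-piv),"tips-rear",ang(mt-mr),"normal",ang(tr-tl)+90,"front-rear",ang(mf-mr))
print("rim",tri(t,B(658,168),s,D(608,163)))
lo=[plane(t,B(*p),68) for p in((643,56),(723,335))];hi=[plane(t,B(*p),137) for p in((408,91),(489,388))]
print(lo,hi,"ydir",ang(lo[0]-lo[1]),ang(hi[0]-hi[1]),"x",ang(sum(hi)-sum(lo)))
print([tri(t,B(*a),s,D(*b)) for a,b in(((643,56),(467,273)),((408,91),(687,35)))])
E
```

```text
tips [516.6 328.   57. ] [523.1 270.1  57. ] piv [476.2 293.8  60. ] (array([476.6, 295.7,  52.3]), np.float64(1.217124755739429))
hf [array([439.3, 316.6,  58. ]), array([442. , 257.9,  58. ])] hr [array([383.9, 315.6,  58. ]), array([390.7, 252.9,  58. ])]
mid [519.9 299.1  57. ] [440.6 287.3  58. ] [387.3 284.2  58. ] yaw tips-piv 6.876949688325942 tips-rear 6.389681518962454 normal 6.414745328924525 front-rear 3.2346885720314726
rim (array([660.7, -10.4, 185.4]), np.float64(3.8120284772211983))
[array([742.4, -12.5,  68. ]), array([587.5, -52.3,  68. ])] [array([711.3, 113.8, 137. ]), array([555.6,  74.6, 137. ])] ydir 14.403197479119804 14.146347915459677 x 103.97932694603706
[(array([704.9, -45.1, 184.7]), np.float64(81.5298344058065)), (array([673.6,  68.5, 246.7]), np.float64(85.844270159444))]
```

Candidates (top view px): dark pliers lying on the wooden rest at (235,280), purple look-alike at (180,258), red look-alike at (175,190). I choose the dark one with black handles on the rest, and the crop confirms it. The clip is at (345,200) on the sloping board, with its ears pointing toward -y. The bottle is at (456,180) and the offcut at (232,190).

Request:
send_rows:
  series:
    - [0.035, 0.05, 0, -3.12, 0.087]
    - [0.035, 0.05, 0, -3.12, 0.087]
    - [0.035, 0.05, 0, -3.12, 0.087]
    - [0.035, 0.05, 0, -3.12, 0.087]
    - [0.035, 0.05, 0, -3.12, 0.087]

```text
time: 0.72
eef_pos: [410.4, -327.5, 222.3]
ee_rot: [-3.136, -0.173, 0.0]
ft_force: [0.0, -1.4, -0.1]
gripper_width: 1.0
grasp_force: 0.0
```

Request:
send_rows:
  series:
    - [0.004, 0.055, 0, 0, 0.087]
    - [0.004, 0.055, 0, 0, 0.087]
    - [0.004, 0.055, 0, 0, 0.087]
    - [0.004, 0.055, 0, 0, 0.087]
    - [0.004, 0.055, 0, 0, 0.087]

```text
time: 1.35
eef_pos: [429.4, -52.5, 222.5]
ee_rot: [-3.137, -0.176, 0.0]
ft_force: [-0.5, -0.2, 0.9]
gripper_width: 0.999
grasp_force: 0.0
```

Request:
send_rows:
  series:
    - [0, 0.06, 0, 0, 0.087]
    - [0, 0.06, 0, 0, 0.087]
    - [0, 0.06, 0, 0, 0.087]
    - [0, 0.06, 0, 0, 0.087]
    - [0, 0.04, 0, 0, 0.087]

```text
time: 1.98
eef_pos: [429.0, 228.2, 222.4]
ee_rot: [-3.136, -0.18, 0.0]
ft_force: [0.3, -0.9, -0.4]
gripper_width: 1.005
grasp_force: 0.0
```

Request:
send_rows:
  series:
    - [-0.001, 0.03, 0, 0, 0.087]
    - [-0.002, 0.03, 0, 0, 0.087]
    - [0, 0.0, 0, 0, 0.087]
    - [0, 0, 0, 0, 0.087]
    - [0, 0, 0, 0, 0.087]

```text
time: 2.6
eef_pos: [426.6, 284.8, 222.4]
ee_rot: [3.136, 0.175, -0.001]
ft_force: [-0.2, -1.1, -0.5]
gripper_width: 0.998
grasp_force: 0.0
```

```bash
python3 - <<'E'
from workcell import ctrl
from h import *
s=ctrl.snapshot("wrist");pickle.dump(s,open("w1.pkl","wb"));cv2.imwrite("pics/w1.png",s["image"][:,:,::-1])
print(s["xyz"],s["attitude"],ctrl.observe()["eef_pos"])
for P in((426,289,58),(476.4,295,60),(519.9,299.1,57)):print(proj(s,P))
E
```

```text
[502.63199846 292.09974227 383.7424011 ] [ 2.17536925 -1.94532188 -0.27422684] [426.68153203 284.77630943 222.49780619]
[313.74753673 226.61064854]
[312.99275358 167.23362771]
[313.72936399 111.46711792]
```

View pics/w1.png

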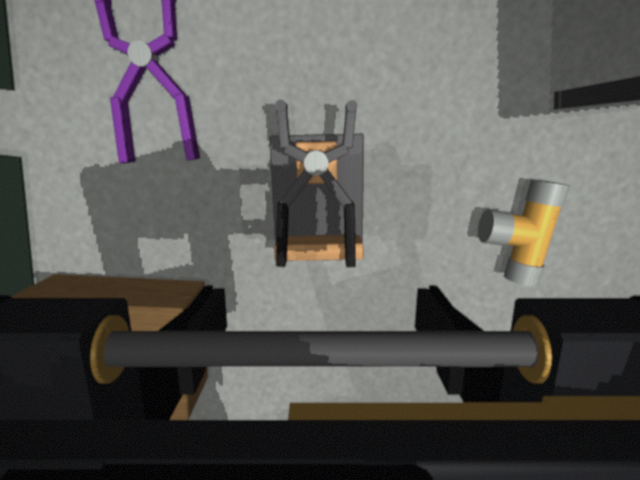

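```bash
python3 - <<'E'
from h import *
np.set_printoptions(precision=1,suppress=True)
s=load("w1")
m=(s["image"].max(2)<30).astype(np.uint8);m[290:]=0;m[:190]=0;m[:,:260]=0;m[:,370:]=0
for c in cv2.findContours(m,0,1)[0]:
    if cv2.contourArea(c)>60:print(cv2.boundingRect(c),cv2.minAreaRect(c))
P=lambda p,z:plane(s,p,z)
piv=P((316,161),60);tl,tr=P((281.5,107),57),P((351,106),57)
hl,hr=P((282,262),58),P((350,262),58)
print(piv,tl,tr,hl,hr,"yaw",ang((tl+tr)-(hl+hr)),ang(tr-tl)+90,ang(hr-hl)+90)
E
```

```text
(277, 204, 12, 54) ((282.4712829589844, 230.3155975341797), (9.868395805358887, 53.05393981933594), 5.19442892074585)
[481.7 293.1  60. ] [520.4 325.   57. ] [527.3 270.   57. ] [390.7 313.6  58. ] [397.4 253.5  58. ] yaw 6.135049338965812 7.182812562607381 6.37644216765716
```

Request:
send_rows:
  series:
    - [0.0014, 0.0023, -0.035, 0, 0.087]
    - [0, 0, -0.045, 0, 0.087]
    - [0, 0, -0.045, 0, 0.087]
    - [0, 0, -0.035, 0, 0.087]
    - [0, 0, -0.015, 0, 0.087]

```text
time: 3.28
eef_pos: [427.3, 287.0, 45.9]
ee_rot: [3.136, 0.175, -0.005]
ft_force: [0.1, 0.1, -0.9]
gripper_width: 1.0
grasp_force: 0.0
```

Request:
send_rows:
  series:
    - [0, 0, -0.007, 0, 0.087]
    - [0, 0, -0.006, 0, 0.087]
    - [0, 0, -0.004, 0, 0.087]
    - [0, 0, 0, 0, 0.087]
    - [0, 0, 0, 0, 0.087]

```text
time: 3.9
eef_pos: [428.3, 288.2, 31.0]
ee_rot: [-3.136, -0.177, -0.001]
ft_force: [1.3, 0.3, 0.6]
gripper_width: 0.999
grasp_force: 0.0
```

Request:
send_rows:
  series:
    - [0, 0, 0, 0, 0.072]
    - [0, 0, 0, 0, 0.066]
    - [0, 0, 0, 0, 0.063]
    - [0, 0, 0, 0, 0.063]
    - [0, 0, 0, 0, 0.063]

```text
time: 4.53
eef_pos: [428.0, 288.1, 30.7]
ee_rot: [-3.136, -0.176, -0.0]
ft_force: [-0.5, 0.0, 2.9]
gripper_width: 0.732
grasp_force: 11.6
```

Request:
send_rows:
  series:
    - [0, 0, 0, 0, 0.063]
    - [0, 0, 0.003, 0, 0.063]
    - [0, 0, 0.005, 0, 0.063]
    - [0, 0, 0.007, 0, 0.063]
    - [0, 0, 0.005, 0, 0.063]

```text
time: 5.15
eef_pos: [428.2, 288.0, 51.1]
ee_rot: [-3.137, -0.177, -0.001]
ft_force: [-1.5, -0.1, -2.1]
gripper_width: 0.729
grasp_force: 10.6
```

Request:
send_rows:
  series:
    - [0, 0, 0.02, 0, 0.063]
    - [0, 0, 0.04, 0, 0.063]
    - [0, 0, 0.045, 0, 0.063]
    - [0, 0, 0.045, 0, 0.063]
    - [0, 0, 0.03, 0, 0.063]

```text
time: 5.78
eef_pos: [428.3, 288.1, 233.1]
ee_rot: [-3.136, -0.177, -0.004]
ft_force: [0.0, -0.5, -3.2]
gripper_width: 0.728
grasp_force: 10.6
```

Request:
send_rows:
  series:
    - [0.0185, -0.0325, 0, 6.5, 0.063]
    - [0.0185, -0.0325, 0, 6.5, 0.063]
    - [0.0185, -0.0325, 0, 6.5, 0.063]
    - [0.0185, -0.0325, 0, 6.5, 0.063]
    - [0.0185, -0.0325, 0, 6.5, 0.063]

```text
time: 6.4
eef_pos: [520.5, 124.4, 230.7]
ee_rot: [-2.96, -1.053, 0.001]
ft_force: [-0.2, -0.0, -2.4]
gripper_width: 0.723
grasp_force: 10.6
```

Request:
send_rows:
  series:
    - [0.0185, -0.0325, 0, 6.5, 0.063]
    - [0.0185, -0.0325, 0, 6.5, 0.063]
    - [0.0185, -0.0325, 0, 6.5, 0.063]
    - [0.0185, -0.0325, 0, 6.5, 0.063]
    - [0.0185, -0.0325, 0, 6.5, 0.063]

```text
time: 7.02
eef_pos: [612.9, -38.0, 230.5]
ee_rot: [-2.547, -1.839, 0.001]
ft_force: [1.0, 0.6, -2.6]
gripper_width: 0.728
grasp_force: 10.6
```

Request:
send_rows:
  series:
    - [0.0185, -0.0325, 0, 6.5, 0.063]
    - [0.0185, -0.0325, 0, 6.5, 0.063]
    - [0.0185, -0.0325, 0, 6.5, 0.063]
    - [0.0185, -0.0325, 0, 6.5, 0.063]
    - [0.0185, -0.0325, 0, 6.5, 0.063]

```text
time: 7.65
eef_pos: [705.4, -200.3, 230.2]
ee_rot: [-1.93, -2.477, 0.001]
ft_force: [0.5, 0.1, -2.0]
gripper_width: 0.723
grasp_force: 10.6
```

```bash
python3 - <<'E'
from workcell import ctrl
from h import *
np.set_printoptions(precision=1,suppress=True)
w=ctrl.snapshot("wrist");pickle.dump(w,open("w2.pkl","wb"));cv2.imwrite("pics/w2.png",w["image"][:,:,::-1])
s=ctrl.snapshot("scene");pickle.dump(s,open("s2.pkl","wb"))
print(ctrl.observe()["eef_pos"],w["xyz"])
t,s=load("top"),load("scene")
print("bottle cap",tri(t,(460,172.5),s,(174.5,336)))
for P in((666,-31.5,119.6),(660.7,-10.4,189.9)):print(proj(w,P),proj(s,P),proj(t,P))
E
```

```text
[ 706.5 -203.9  229.9] [ 687.5 -127.9  391.7]
bottle cap (array([ 728.9, -314.6,  142.5]), np.float64(8.988360072575368))
[325.6 -34.2] [303.3 273.5] [352.5 200.4]
[ 327.8 -166.1] [310.7 246.1] [346. 198.]
```

View pics/w2.png

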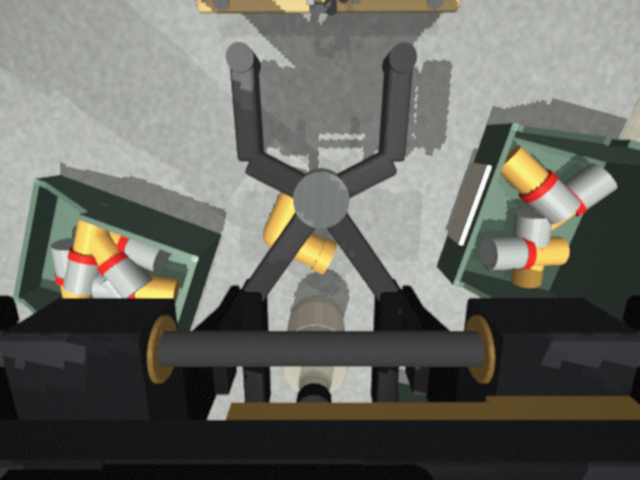

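Request:
send_rows:
  series:
    - [-0.0049, 0.0194, 0, 0, 0.063]
    - [-0.0049, 0.0194, 0, 0, 0.063]
    - [-0.0049, 0.0194, 0, 0, 0.063]
    - [0, 0, 0, 0, 0.063]
    - [0, 0, 0, 0, 0.063]

```text
time: 8.38
eef_pos: [691.1, -140.9, 231.0]
ee_rot: [1.933, 2.475, -0.0]
ft_force: [0.4, -0.6, -2.1]
gripper_width: 0.728
grasp_force: 10.6
```

```bash
python3 - <<'E'
from workcell import ctrl
from h import *
np.set_printoptions(precision=1,suppress=True)
w=ctrl.snapshot("wrist");pickle.dump(w,open("w3.pkl","wb"));cv2.imwrite("pics/w3.png",cv2.resize(w["image"][:200,160:480,::-1],None,fx=2.5,fy=2.5,interpolation=cv2.INTER_CUBIC))
o=ctrl.observe();print(o["eef_pos"],o["ee_rot"],w["xyz"],R.from_rotvec(w["attitude"]).as_matrix())
a,b=[plane(w,p,o["eef_pos"][2]+26.7) for p in((239,54),(402,53))];m=(a+b)/2;print(a,b,m-o["eef_pos"],ang((m-o["eef_pos"])),ang(b-a)+90)
print(proj(w,(666,-31.5,119.6)),proj(w,(660.7,-10.4,189.9)))
E
```

```text
[ 691.1 -141.4  230.9] [ 1.9  2.5 -0. ] [673.  -68.2 392.3] [[ 1.   0.2  0.1]
 [ 0.2 -0.9 -0.3]
 [ 0.   0.3 -1. ]]
[642.  -50.7 257.6] [692.2 -37.8 257.6] [-24.1  97.2  26.7] 103.89821287476893 104.35378929321561
[323.6  74.8] [324.8   1.1]
```

View pics/w3.png

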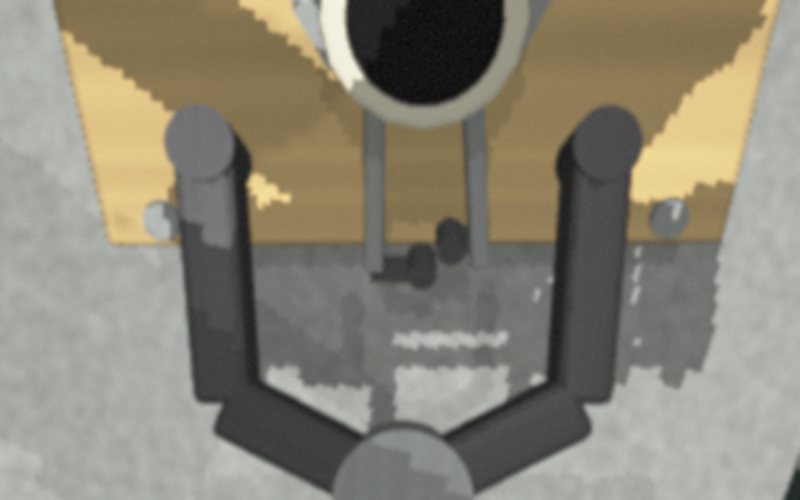

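```bash
python3 - <<'E'
from h import *
np.set_printoptions(precision=1,suppress=True)
w=load("w3");T=np.array([691.1,-141.4,230.9])
d=np.array([np.cos(np.radians(104.1)),np.sin(np.radians(104.1)),0]);n=np.array([d[1],-d[0],0])
def rel(n_,P):print(n_,P,"fwd",(P-T)@d,"right",(P-T)@n)
c=lambda u,v:(160+u/2.5,v/2.5)
rel("tipL",plane(w,c(199,143),257.6));rel("tipR",plane(w,c(608,140),257.6))
rel("earL end",plane(w,c(374,270),116));rel("earR end",plane(w,c(478,266),116))
rel("pred end",np.array([666,-31.5,119.6])-16*d*.866-5*d)
rel("rim lo edge",plane(w,c(424,128),180))
rel("bolts",(plane(w,c(160,220),68)+plane(w,c(669,216),68))/2)
E
```

```text
tipL [642.3 -51.5 257.6] fwd 99.04443413470125 right -25.40484961765425
tipR [692.8 -38.6 257.6] fwd 99.33273618929822 right 26.706004442704177
earL end [661.8 -53.4 116. ] fwd 92.50647509711314 right -6.980802559161432
earR end [688.8 -45.6 116. ] fwd 93.49254174381183 right 21.128369531280196
pred end [670.6 -49.8 119.6] fwd 93.84767127562286 right 2.4295022116366916
rim lo edge [667.8 -28.3 180. ] fwd 115.3323744909121 right 4.958226552009609
bolts [668.5 -32.8  68. ] fwd 110.8091336702642 right 4.530522791240692
```

Request:
send_rows:
  series:
    - [0.0066, -0.0138, 0, 0, 0.063]
    - [0.0065, -0.0138, 0, 0, 0.063]
    - [0, 0, -0.02, 0, 0.063]
    - [0, 0, -0.03, 0, 0.063]
    - [0, 0, -0.035, 0, 0.063]

```text
time: 9.05
eef_pos: [705.0, -171.2, 145.2]
ee_rot: [1.936, 2.471, 0.001]
ft_force: [0.8, 0.3, -1.7]
gripper_width: 0.726
grasp_force: 10.6
```

Request:
send_rows:
  series:
    - [0, 0, -0.0245, 0, 0.063]
    - [0, 0, -0.02, 0, 0.063]
    - [0, 0, 0, 0, 0.063]
    - [-0.0012, 0.0048, 0, 0, 0.063]
    - [-0.0012, 0.0048, 0, 0, 0.063]

```text
time: 9.68
eef_pos: [702.5, -159.3, 102.7]
ee_rot: [1.934, 2.473, 0.001]
ft_force: [0.8, 0.1, -1.9]
gripper_width: 0.728
grasp_force: 10.6
```

```bash
python3 - <<'E'
from workcell import ctrl
from h import *
np.set_printoptions(precision=1,suppress=True)
w=ctrl.snapshot("wrist");s=ctrl.snapshot("scene")
for n,x in(("w4",w),("s4",s)):pickle.dump(x,open(n+".pkl","wb"))
a=cv2.resize(w["image"][:240,160:480],None,fx=1.25,fy=1.25,interpolation=cv2.INTER_CUBIC)
b=cv2.resize(s["image"][225:300,250:350],None,fx=4,fy=4,interpolation=cv2.INTER_CUBIC)
cv2.imwrite("pics/w4.png",np.hstack([a,b])[:,:,::-1]);print(ctrl.observe()["eef_pos"],ctrl.observe()["ft_force"])
E
```

```text
[ 701.9 -158.4  102.3] [-0.3  0.7 -2.1]
```

View pics/w4.png

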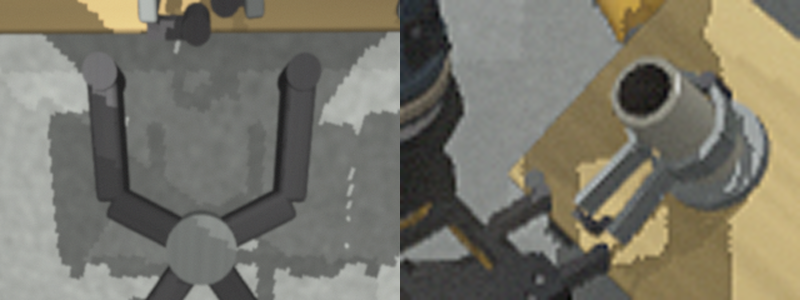

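Request:
send_rows:
  series:
    - [-0.0017, 0.0068, 0, 0, 0.063]
    - [-0.0017, 0.0068, 0, 0, 0.063]
    - [-0.0017, 0.0068, 0, 0, 0.063]
    - [-0.0017, 0.0068, 0, 0, 0.063]
    - [0, 0, 0, 0, 0.063]

```text
time: 10.4
eef_pos: [694.5, -131.2, 101.0]
ee_rot: [-1.934, -2.475, 0.0]
ft_force: [0.8, -0.1, -3.3]
gripper_width: 0.727
grasp_force: 10.6
```

```bash
python3 - <<'E'
from workcell import ctrl
from h import *
w=ctrl.snapshot("wrist");s=ctrl.snapshot("scene")
for n,x in(("w5",w),("s5",s)):pickle.dump(x,open(n+".pkl","wb"))
a=cv2.resize(w["image"][:240,160:480],None,fx=1.25,fy=1.25,interpolation=cv2.INTER_CUBIC)
b=cv2.resize(s["image"][225:300,250:350],None,fx=4,fy=4,interpolation=cv2.INTER_CUBIC)
cv2.imwrite("pics/w5.png",np.hstack([a,b])[:,:,::-1]);print(ctrl.observe()["eef_pos"],ctrl.observe()["ft_force"])
E
```

```text
[ 694.82858039 -132.0652633   101.05384662] [ 0.51607369  0.87566006 -1.96664916]
```

View pics/w5.png

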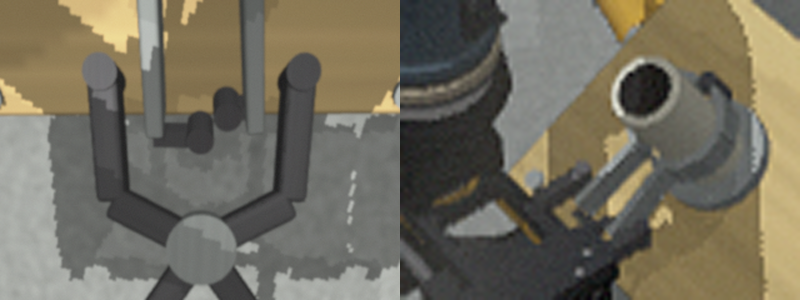

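Request:
send_rows:
  series:
    - [0, 0, 0, 0, 0.06]
    - [0, 0, 0, 0, 0.057]
    - [0, 0, 0, 0, 0.054]
    - [0, 0, 0, 0, 0.051]
    - [0, 0, 0, 0, 0.049]

```text
time: 11.12
eef_pos: [694.9, -132.2, 101.1]
ee_rot: [1.935, 2.474, 0.0]
ft_force: [0.7, -0.3, -1.7]
gripper_width: 0.578
grasp_force: 14.6
```

Request:
send_rows:
  series:
    - [0, 0, 0, 0, 0.047]
    - [0, 0, 0, 0, 0.045]
    - [0, 0, 0, 0, 0.044]
    - [0, 0, 0, 0, 0.043]
    - [0, 0, 0, 0, 0.042]

```text
time: 11.75
eef_pos: [695.3, -134.0, 101.4]
ee_rot: [1.933, 2.473, -0.003]
ft_force: [0.4, -6.6, -2.8]
gripper_width: 0.495
grasp_force: 22.4
```

Request:
send_rows:
  series:
    - [0, 0, 0, 0, 0.041]
    - [0, 0, 0, 0, 0.04]
    - [0, 0, 0, 0, 0.039]
    - [0, 0, 0, 0, 0.038]
    - [0, 0, 0, 0, 0.038]

```text
time: 12.38
eef_pos: [695.1, -132.9, 101.2]
ee_rot: [1.934, 2.474, -0.001]
ft_force: [-0.6, -4.3, -2.0]
gripper_width: 0.448
grasp_force: 27.0
```

Request:
send_rows:
  series:
    - [0, 0, 0, 0, 0.037]
    - [0, 0, 0, 0, 0.036]
    - [0, 0, 0, 0, 0.036]
    - [0, 0, 0, 0, 0.036]
    - [0, 0, 0, 0, 0.036]

```text
time: 13.0
eef_pos: [695.1, -133.0, 101.2]
ee_rot: [1.934, 2.474, -0.001]
ft_force: [0.4, -6.5, -2.7]
gripper_width: 0.44
grasp_force: 29.8
```

```bash
python3 - <<'E'
from workcell import ctrl
from h import *
w=ctrl.snapshot("wrist");s=ctrl.snapshot("scene")
for n,x in(("w6",w),("s6",s)):pickle.dump(x,open(n+".pkl","wb"))
for n in("w5","w6"):
    g=load(n)["image"].mean(2)
    # ear/tip profile: dark-edge columns on rows through the ears
    print(n,[int(v) for v in g[62:68,210:430].mean(0)[::3]])
E
```

```text
w5 [122, 123, 122, 121, 122, 122, 117, 114, 115, 114, 116, 115, 114, 112, 69, 35, 35, 111, 121, 122, 121, 103, 108, 110, 111, 109, 82, 74, 107, 107, 106, 107, 107, 107, 107, 106, 107, 106, 106, 106, 106, 106, 107, 106, 106, 106, 106, 106, 70, 91, 110, 110, 110, 107, 112, 119, 118, 101, 31, 32, 54, 76, 75, 76, 76, 77, 76, 75, 94, 116, 116, 116, 117, 116]
w6 [125, 125, 126, 126, 126, 125, 125, 125, 125, 126, 125, 126, 125, 125, 125, 105, 112, 120, 120, 104, 109, 82, 71, 51, 39, 104, 108, 106, 116, 115, 116, 105, 73, 108, 110, 109, 100, 88, 86, 88, 100, 109, 104, 91, 114, 115, 116, 111, 97, 37, 51, 72, 82, 81, 82, 81, 79, 72, 108, 123, 123, 123, 122, 122, 122, 123, 122, 122, 121, 121, 121, 121, 121, 120]
```

Request:
send_rows:
  series:
    - [0, 0, 0, 0, 0.042]
    - [0, 0, 0, 0, 0.047]
    - [0, 0, 0, 0, 0.053]
    - [0, 0, 0, 0, 0.058]
    - [0, 0, 0, 0, 0.063]

```text
time: 13.72
eef_pos: [694.7, -131.7, 101.0]
ee_rot: [-1.935, -2.475, -0.0]
ft_force: [0.0, -0.9, -2.7]
gripper_width: 0.693
grasp_force: 12.3
```

Request:
send_rows:
  series:
    - [0, 0, 0, 0, 0.063]
    - [0, 0, 0, 0, 0.063]
    - [0.0005, -0.002, 0, 0, 0.063]
    - [0.0012, -0.0048, 0, 0, 0.063]
    - [0.0017, -0.0068, 0, 0, 0.063]

```text
time: 14.35
eef_pos: [698.2, -146.1, 101.1]
ee_rot: [1.935, 2.475, -0.0]
ft_force: [0.5, 0.4, -2.3]
gripper_width: 0.723
grasp_force: 10.6
```

```bash
python3 - <<'E'
from workcell import ctrl
from h import *
w=ctrl.snapshot("wrist");s=ctrl.snapshot("scene")
for n,x in(("w7",w),("s7",s)):pickle.dump(x,open(n+".pkl","wb"))
a=cv2.resize(w["image"][:240,160:480],None,fx=1.25,fy=1.25,interpolation=cv2.INTER_CUBIC)
b=cv2.resize(s["image"][225:300,250:350],None,fx=4,fy=4,interpolation=cv2.INTER_CUBIC)
cv2.imwrite("pics/w7.png",np.hstack([a,b])[:,:,::-1]);print(ctrl.observe()["eef_pos"],ctrl.observe()["ft_force"])
E
```

```text
[ 698.55385347 -147.0084346   101.10389946] [-0.6633034  -0.12002203 -2.91531729]
```

View pics/w7.png

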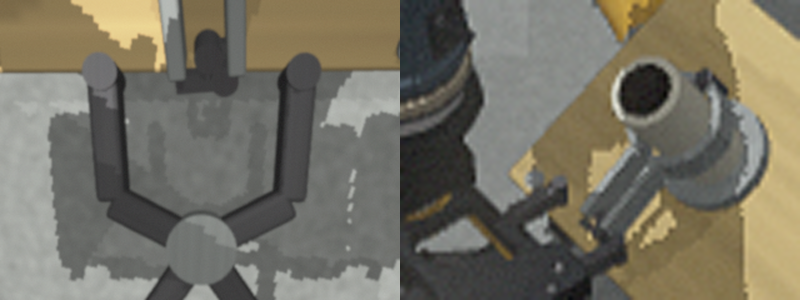

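Request:
send_rows:
  series:
    - [0.0025, -0.01, 0, 0, 0.063]
    - [0.0036, -0.0145, 0, 0, 0.063]
    - [0, 0, 0.02, 0, 0.063]
    - [0, 0, 0.025, 0, 0.063]
    - [0, 0, 0.035, 0, 0.063]

```text
time: 15.08
eef_pos: [703.8, -170.0, 182.3]
ee_rot: [-1.935, -2.473, 0.0]
ft_force: [-0.1, 0.8, -2.6]
gripper_width: 0.726
grasp_force: 10.6
```

Request:
send_rows:
  series:
    - [0, 0, 0.03, 0, 0.063]
    - [0, 0, 0.02, 0, 0.063]
    - [0, 0, 0, 0, 0.063]
    - [-0.0184, 0.0306, 0, -6.5, 0.063]
    - [-0.0184, 0.0306, 0, -6.5, 0.063]

```text
time: 15.7
eef_pos: [666.2, -108.3, 230.0]
ee_rot: [-2.207, -2.233, 0.001]
ft_force: [0.4, 0.3, -1.5]
gripper_width: 0.729
grasp_force: 10.6
```

Request:
send_rows:
  series:
    - [-0.0184, 0.0306, 0, -6.5, 0.063]
    - [-0.0184, 0.0306, 0, -6.5, 0.063]
    - [-0.0184, 0.0306, 0, -6.5, 0.063]
    - [-0.0184, 0.0306, 0, -6.5, 0.063]
    - [-0.0184, 0.0306, 0, -6.5, 0.063]

```text
time: 16.32
eef_pos: [574.0, 45.1, 230.5]
ee_rot: [-2.744, -1.528, 0.002]
ft_force: [0.4, -0.2, -2.7]
gripper_width: 0.724
grasp_force: 10.6
```

Request:
send_rows:
  series:
    - [-0.0184, 0.0306, 0, -6.5, 0.063]
    - [-0.0184, 0.0306, 0, -6.5, 0.063]
    - [-0.0184, 0.0306, 0, -6.5, 0.063]
    - [-0.0184, 0.0306, 0, -6.5, 0.063]
    - [-0.0184, 0.0306, 0, -6.5, 0.063]

```text
time: 16.95
eef_pos: [482.0, 197.9, 230.6]
ee_rot: [-3.062, -0.699, 0.002]
ft_force: [-0.2, 0.7, -2.0]
gripper_width: 0.725
grasp_force: 10.6
```

Request:
send_rows:
  series:
    - [-0.0184, 0.0306, 0, -6.5, 0.063]
    - [-0.0184, 0.0306, 0, -6.5, 0.063]
    - [-0.0184, 0.0306, 0, -6.5, 0.063]
    - [0, 0, 0, 0, 0.063]
    - [0, 0, 0, 0, 0.063]

```text
time: 17.58
eef_pos: [428.1, 288.5, 230.8]
ee_rot: [3.136, 0.179, -0.0]
ft_force: [0.5, -0.6, -2.1]
gripper_width: 0.727
grasp_force: 10.6
```

Back above the rest in the pick pose. Now lowering 200 mm.

Request:
send_rows:
  series:
    - [0, 0, -0.03, 0, 0.063]
    - [0, 0, -0.045, 0, 0.063]
    - [0, 0, -0.045, 0, 0.063]
    - [0, 0, -0.04, 0, 0.063]
    - [0, 0, -0.02, 0, 0.063]

```text
time: 18.2
eef_pos: [428.1, 287.3, 48.8]
ee_rot: [3.136, 0.174, -0.005]
ft_force: [0.2, -0.1, -2.1]
gripper_width: 0.729
grasp_force: 10.6
```

Request:
send_rows:
  series:
    - [0, 0, -0.01, 0, 0.063]
    - [0, 0, -0.005, 0, 0.063]
    - [0, 0, -0.003, 0, 0.063]
    - [0, 0, -0.002, 0, 0.063]
    - [0, 0, 0, 0, 0.063]

```text
time: 18.82
eef_pos: [428.5, 289.0, 31.5]
ee_rot: [-3.136, -0.177, -0.001]
ft_force: [0.4, -0.4, -2.2]
gripper_width: 0.725
grasp_force: 10.6
```

Request:
send_rows:
  series:
    - [0, 0, -0.0007, 0, 0.063]
    - [0, 0, -0.0006, 0, 0.064]
    - [0, 0, 0, 0, 0.066]
    - [0, 0, 0, 0, 0.068]
    - [0, 0, 0, 0, 0.072]

```text
time: 19.45
eef_pos: [429.1, 289.2, 30.3]
ee_rot: [-3.136, -0.177, -0.003]
ft_force: [-0.5, -0.3, -0.1]
gripper_width: 0.808
grasp_force: 0.0
```

Request:
send_rows:
  series:
    - [0, 0, 0, 0, 0.08]
    - [0, 0, 0, 0, 0.087]
    - [0, 0, 0, 0, 0.087]
    - [0, 0, 0.005, 0, 0.087]
    - [0, 0, 0.01, 0, 0.087]

```text
time: 20.08
eef_pos: [427.9, 288.7, 44.9]
ee_rot: [3.136, 0.177, -0.001]
ft_force: [0.2, 0.3, -0.3]
gripper_width: 0.997
grasp_force: 0.0
```

Request:
send_rows:
  series:
    - [0, 0, 0.02, 0, 0.087]
    - [0, 0, 0.04, 0, 0.087]
    - [0, 0, 0.045, 0, 0.087]
    - [0, 0, 0.045, 0, 0.087]
    - [-0.001, -0.003, 0.027, 0, 0.087]

```text
time: 20.7
eef_pos: [428.0, 286.3, 225.0]
ee_rot: [-3.135, -0.177, -0.007]
ft_force: [-0.2, -0.4, -0.8]
gripper_width: 1.002
grasp_force: 0.0
```

Request:
send_rows:
  series:
    - [0, 0, 0, 0, 0.087]
    - [0, 0, 0, 0, 0.087]
    - [0, 0, 0, 0, 0.087]
    - [0, 0, 0, 0, 0.087]
    - [0, 0, 0, 0, 0.087]

```text
time: 21.32
eef_pos: [427.0, 285.7, 221.1]
ee_rot: [3.136, 0.177, -0.002]
ft_force: [0.6, 0.1, -0.1]
gripper_width: 1.0
grasp_force: 0.0
```

```bash
python3 - <<'E'
from workcell import ctrl
from h import *
w=ctrl.snapshot("wrist");t=ctrl.snapshot("top");print(ctrl.observe()["eef_pos"],w["xyz"])
a=load("w1")["image"][80:275,250:380];b=w["image"][80:275,250:380]
g=lambda i:np.float32(cv2.cvtColor(i,cv2.COLOR_RGB2GRAY))
print(cv2.phaseCorrelate(g(a),g(b)),np.abs(g(a)-g(b)).mean())
cv2.imwrite("pics/end.png",cv2.resize(np.hstack([a,b]),None,fx=2.4,fy=2.4)[:,:,::-1])
E
```

```text
[427.14219531 285.80129607 221.36792953] [503.16543793 293.20482647 382.31737402]
((1.455400142184459, -0.49654497898661987), 0.79171696528682) 5.120276
```

View pics/end.png

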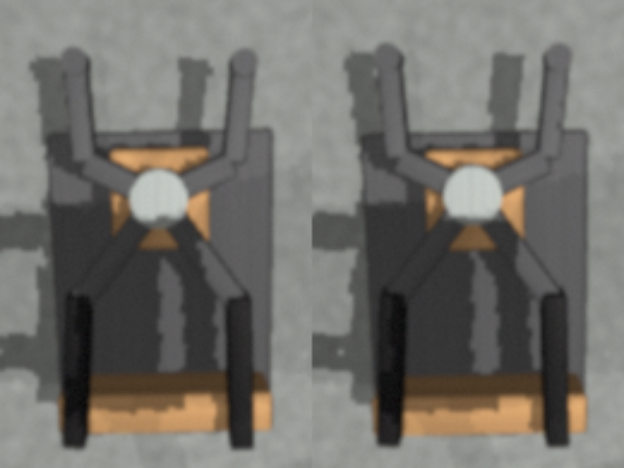

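The before and after crops match: the pliers lie on both blocks as they did at the start (pivot at (159,195) before and (473,194) after in this picture, shifted by about 1 mm). Handing in.

```bash
python3 -c "
from workcell import ctrl
print(ctrl.close_job())"
```

```text
the job is handed in; nothing more can be done
None
```

The pliers squeezed the clip shut, it stayed shut after they let go, and they are back on the rest within a few mm of where they lay; the job is handed in (about 21 s of 72), but no verdict was returned.

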